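# Lock the spindle of the sole press

## Task

Lock the sole press's spindle: with a fingertip push the blue fin to turn the slotted disc until its slot lines up with the brass bar, then push the bar by its yellow tab all the way through the disc, fully home in the keeper. Push only: do not pinch the fin or the tab, and leave the shoe last, the tin and the hammer where they are. Then move clear.

Things in the scene. Friction and masses are not known exactly. Their poses are not given: they have to be found in the camera images.
- lock: The fixed lock on a green base plate 300 x 110 x 10 mm. Origin on the table, on the disc's vertical axis; the plate reaches x = -205 to +95 mm, y = -55 to +55 mm. Its +x is the direction in which the bar is pushed; z up. A dark open guide (x = -195 to -55 mm, 37 mm wide, top 30 mm over the table) holds the bar; a roofed keeper (x = 54 to 82 mm, 39 mm wide, top at 40 mm) receives it.
- disc (a joint): Angle (rad) of the disc about the lock's z, counter-clockwise from above. At 0 the slot lies along the lock's x, the fin on its +y side; at 3.14 it is in line again, fin on the -y side; either will do. The fin stands at angle joint + 1.571 from the lock's +x. Stops at -0.15 and 3.29. Friction 0.06 N m holds it. The bar's tapered nose centres the slot if within about 0.1 rad.
- fin_top (a point): Centre of the top of the blue upright fin on one half-moon, 27 mm from the disc's axis, 74 mm above the table. The fin is 12 mm thick (in the turning direction), 22 mm long (radially, from 16 to 38 mm off the axis) and rises 40 mm over the half-moon. Push it sideways on either broad face.
- bar (a joint): Travel (m) of the brass bar along the lock's +x: 0 drawn back, 0.120 fully home at its stop, the nose then in the keeper 62 mm beyond the disc's axis. Starts at 0 to 8 mm. The bar is 14 mm wide, 12 mm high, top 31.5 mm over the table; it cannot be lifted. Friction of 3 N, stays where it is left; a disc out of line blocks it.
- tab_top (a point): Centre of the top of the yellow upright push tab near the bar's rear end, 72 mm above the table. The tab is 34 mm wide (across the bar), 12 mm thick (along it) and rises 40 mm over the bar. In the lock's frame it lies at y = 0, x = joint bar - 182 mm. Push its rear face, towards the lock's +x.
- bar_tip (a point): Front end of the bar's nose, mid-height, 25.5 mm above the table; in the lock's frame at x = joint bar - 58 mm.
- last: Bystander: green plastic shoe last (foot form), 172 mm long (along its x), 60 mm wide, 88 mm high, loose, standing beside the lock. Origin on the table under its middle.
- tin: Bystander: closed round steel tin with yellow band, 72 mm diameter, 85 mm high, loose. Origin at the centre of its underside.
- hammer: Bystander: hammer 220 mm long lying on the table beyond the keeper, loose. Origin under its middle, on the table.
- disc_center (a point): Centre of the disc, level with its top, 34 mm over the table. The disc is 84 mm in diameter: a red floor 18 mm over the table with two aluminium half-moons on it. The red slot between them runs straight across the middle, 18 mm wide, 16 mm deep. It starts 0.5 rad or more out of line.

How it is judged:
By the outcome, as a careful person would: the job done as asked, in the order asked, and still so for the second after the job is handed in, with the robot touching nothing.
It also fails if it takes over 54 s, if anything falls off the work surface, if the arm or the gripper's body presses on something with over 40 N, if the wrist force passes 120 N, or if a joint passes its speed limit or range.

## Robot

A 7-joint arm with a two-finger parallel gripper is mounted at the origin on the work surface. World frame = base frame: x ahead of the robot, y to its left, z up, the work surface at z = 0. Lengths are in m, angles in rad, forces in N, time in s.
With the tool pointing down it reaches from about 0.4 to 0.875 m from the base axis. Payload 6.5 kg.
Tool frame: the origin (TCP) lies at the very end of the fingers, on their centre line; the grasp point (between the pads) lies 19 mm behind it; z points along the fingers, y is the direction in which the jaws open and shut (so a half turn about z gives the same grasp; the last joint's range is limited). The gripper opens to 85 mm and grips with 20 to 120 N. Pads are 22 mm wide; open, the fingers measure 114 mm over their backs; the gripper's body (76 mm by 85 mm) begins 54 mm behind the grasp point. The pads swing forward as they close: fully open they stand 13 mm farther back than shut.
Start: joints at [-1.248, 0.536, -0.004, 1.538, 0.003, 1.067, -0.071], TCP at [0.246, 0.601, 0.231] pointing down, gripper open.
Joint ranges: [-2.7, 2.7], [-0.37, 2.16], [-1.27, 1.26], [0.24, 2.4], [-1.31, 4.45], [0.19, 1.91], [-2.76, 2.76]. Speed limits (rad/s): [2.39, 2.39, 3.14, 3.14, 3.14, 3.14, 3.14].

## Interface

Orientations are given as a unit quaternion [x, y, z, w].
In Python, from station import get_obs, viewer, order gives the robot as it stands.
- The arm moves only by the tool arm_command, never from a script. Its argument "deltas" is one flat list of numbers, 6 for each row, row after row: the shift along the tool's x, y, z in units of 60 mm (1.0 is 60 mm), then the turn, a rotation vector about the tool's x, y, z in rad. In form: [x, y, z, wx, wy, wz, x, y, z, wx, wy, wz, ...]. A call has 1 to 5 rows; each row shifts and turns the commanded pose from where the row before left it, along the tool's axes as they then stand; what a row does not reach is not made up. A row lasts 1/8 s, in which the tool goes at most 62.5 mm and 10.7 degrees, less where a joint would pass 70% of its speed; a pose out of reach is approached as far as the arm can. A call is refused whole if a number of a shift passes 1 or a number of a turn 0.188, either way. A call with a gripper value outside its range is refused whole. "claw" is the finger opening in mm, from 0 to 85.4, set as the call begins (left out, the last holds). The fingers move at their own pace and stop on an object; "squeeze" is the grip in N (left out, the last holds). Time passes only in rows, so rows that do not move let the fingers close. It gives the time, the measured TCP pose, the force and the opening at its end, in the units of the state.
- get_obs(): the state, without advancing time (a new reading comes with each control period).
- viewer.grab_frame(name): name is "scene" or "top" or "wrist"; returns the picture (420x560x3 uint8, red, green, blue); there is no depth.
- viewer.calibration(name): a dict with "camera_matrix" (3x3 intrinsics, pixels), "k1" (the pictures are not rectified: a ray, as slopes to the right and down, at radius r is drawn at 1 + k1 r^2 times it, then the intrinsics apply), "rvec" (rotation vector, rad) and "tvec" (3), from world to camera coordinates, as OpenCV has them. Camera axes: x right, y down, z forward; pixel columns grow to the right and rows downward; lengths in m; the calibration is good to about 2 mm. A picture is of the moment at which its call begins: read the wrist's pose just before it. calibration takes no time and is no camera call; for the wrist camera it gives the pose at the moment of the call.
- order.finish_job(): hands the job in, once; it reports no verdict.
The state is a dict: "t": time; "joint_positions": joint angles; "joint_vel": joint speeds; "joint_torque": joint torques, N m; "tool_pos": TCP position; "eef_rot": TCP orientation; "wrist_force": force on the tool from outside, world axes, zero at the start; "moment": the same for the moment, N m; "finger_gap": opening from 0.0 (shut) to 1.0 (fully open).
Only numpy, scipy, OpenCV 4.12 (cv2) and the standard library are available. Lean on these libraries where they do the work, as an engineer would, in place of code of your own. Each camera call takes 0.05 s, during which the arm holds its last target.

## Working session

There is one attempt and no reset: what is moved stays moved. The work goes in short steps, Python scripts to look and compute and a tool call to move; the robot and the scene stay as the last step left them, time stands still between calls to the robot, and variables do not carry over. Pictures are saved under pics/ and viewed, and the job is handed in when it is done.

Besides the shell and the picture viewer there is one more tool, called after "Call:" as name(argument=value, ...) on one line, values as JSON. arm_command: Moves the arm, as the interface text tells. Its arguments: {"type":"object","properties":{"deltas":{"type":"array"},"claw":{"type":"number"},"squeeze":{"type":"number"}},"required":["deltas"]}

```bash
ls; mkdir -p pics; python3 - <<'E'
from station import get_obs, viewer
import cv2
o=get_obs();print(o)
for n in("scene","top","wrist"):
    cv2.imwrite(f"pics/{n}0.png",viewer.grab_frame(n)[:,:,::-1]);print(n,viewer.calibration(n))
E
```

```text
pics
{'t': 0.0, 'joint_positions': array([-1.24816734,  0.53716953, -0.00447483,  1.5388853 ,  0.00260812,
        1.06733895, -0.07121994]), 'joint_vel': array([ 0.00209633, -0.00028947,  0.00115373, -0.00047603,  0.00027841,
       -0.00091574,  0.00066289]), 'joint_torque': array([-2.76152932e-04, -5.83407247e+01,  1.04842588e+00, -2.59110689e+01,
        1.23799898e-02,  9.27855901e-03, -2.67773089e-05]), 'tool_pos': array([0.24617025, 0.60087436, 0.23040585]), 'eef_rot': array([ 1.93149299e-01,  9.81168967e-01, -8.90375617e-04, -1.14012894e-04]), 'wrist_force': array([-0.51618954,  0.70804608, -0.78828229]), 'moment': array([ 0.0389445 ,  0.02795857, -0.05642209]), 'finger_gap': 0.9962263919227515}
scene {'camera_matrix': array([[456.76011879,   0.        , 284.73299669],
       [  0.        , 456.76011879, 207.27706802],
       [  0.        ,   0.        ,   1.        ]]), 'k1': 0.02279178212346808, 'rvec': array([ 1.62494837,  2.06878336, -0.70904626]), 'tvec': array([ 0.06436742, -0.39512266,  1.22049068])}
top {'camera_matrix': array([[433.07324181,   0.        , 285.2403421 ],
       [  0.        , 433.07324181, 215.80145799],
       [  0.        ,   0.        ,   1.        ]]), 'k1': -0.13421132040433434, 'rvec': array([ 2.16836408, -2.11151638,  0.15395712]), 'tvec': array([0.08717503, 0.58725452, 0.73655587])}
wrist {'camera_matrix': array([[362.91103909,   0.        , 279.70427945],
       [  0.        , 362.91103909, 207.12341186],
       [  0.        ,   0.        ,   1.        ]]), 'k1': -0.08543717658348748, 'rvec': array([-2.40180095, -1.61251832, -0.23093947]), 'tvec': array([-0.64846692, -0.03738217,  0.3789813 ])}
```

View pics/scene0.png

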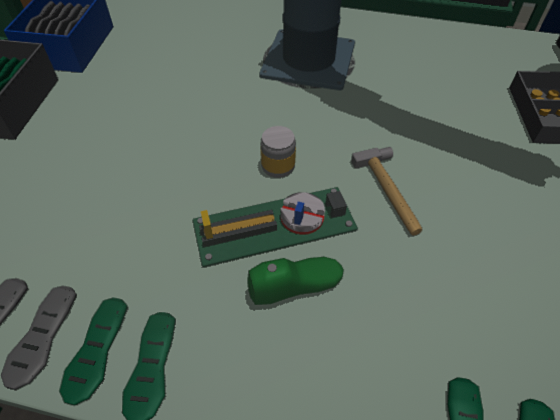

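View pics/top0.png

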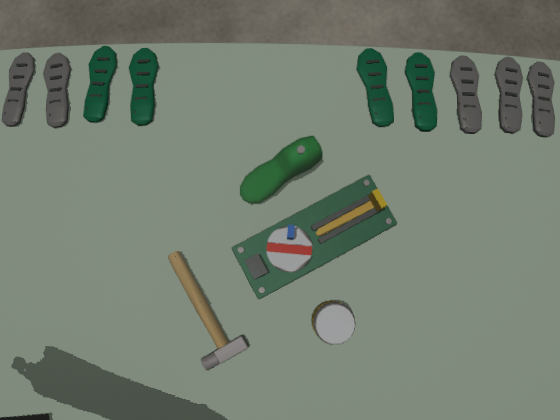

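View pics/wrist0.png

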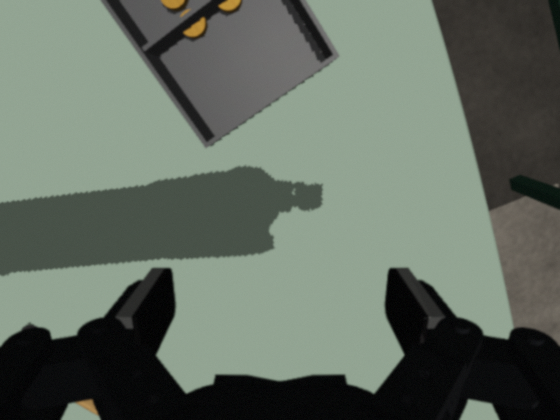

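The top view shows the lock at about (315,237), the disc at about (290,248) with the fin near (292,232), and the tab near (380,199). The last is on one side and the tin on the other. I'll enlarge both views.

```bash
cat > h.py <<'E'
import numpy as np, cv2
from station import viewer,get_obs
def ray(c,u,v):
    K=c["camera_matrix"];x=(u-K[0,2])/K[0,0];y=(v-K[1,2])/K[1,1]
    p=cv2.undistortPoints(np.array([[[u,v]]],float),K,np.array([c["k1"],0,0,0,0.]))[0,0]
    R=cv2.Rodrigues(c["rvec"])[0];C=-R.T@c["tvec"];return C,R.T@np.array([p[0],p[1],1])
def atz(n,u,v,z):
    C,d=ray(viewer.calibration(n),u,v);return C+d*(z-C[2])/d[2]
def proj(n,P):
    c=viewer.calibration(n);return cv2.projectPoints(np.array(P,float).reshape(-1,1,3),c["rvec"],c["tvec"],c["camera_matrix"],np.array([c["k1"],0,0,0,0.]))[0][:,0]
def crop(src,dst,x0,y0,w,h,s):
    im=cv2.imread(src)[y0:y0+h,x0:x0+w];cv2.imwrite(dst,cv2.resize(im,None,fx=s,fy=s,interpolation=cv2.INTER_CUBIC))
E
python3 -c "
from h import *
crop('pics/top0.png','pics/topc.png',225,165,190,145,4)
crop('pics/scene0.png','pics/scenec.png',180,170,190,110,4)"
```

```text
(no output)
```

View pics/topc.png

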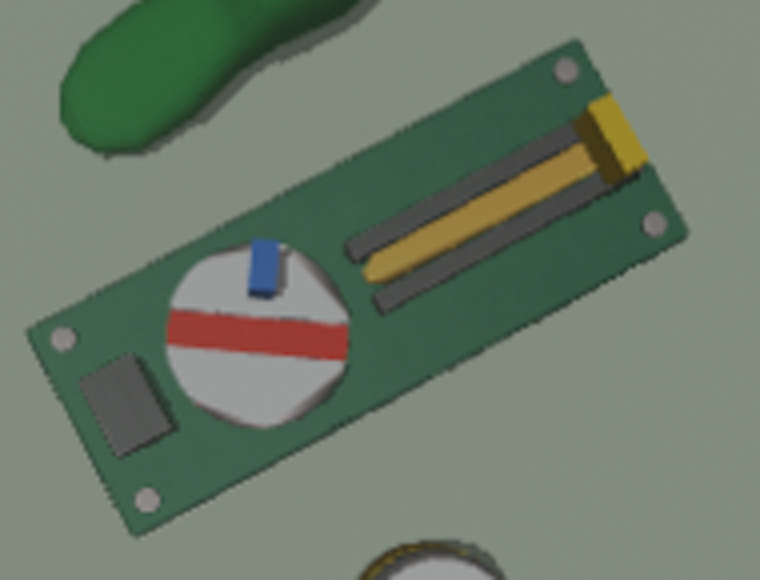

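View pics/scenec.png

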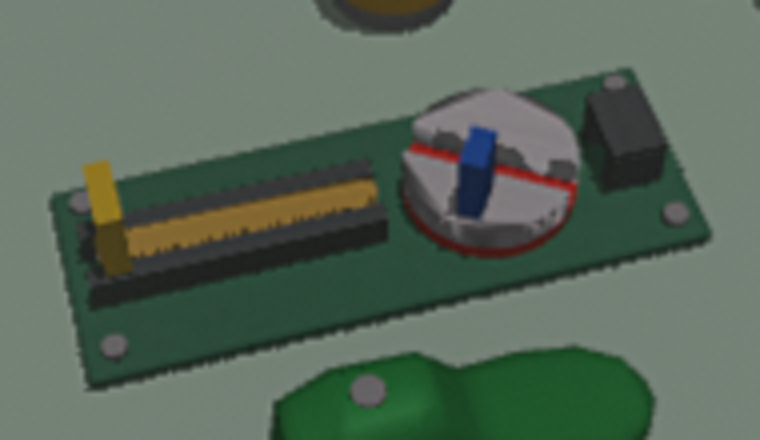

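```bash
cat > m.py <<'E'
from h import *
from scipy.optimize import least_squares
f=lambda p:((p[0]+.5)/4-.5+225,(p[1]+.5)/4-.5+165)
g=lambda p:((p[0]+.5)/4-.5+180,(p[1]+.5)/4-.5+170)
T=[f(p) for p in [(27,331),(137,537),(688,236),(577,39)]]
S=[g(p) for p in [(710,237),(630,68),(52,197),(88,388)]]
loc=np.array([[95,-55],[95,55],[-205,55],[-205,-55]])/1e3
locs=loc
# figure handedness: print world
W=[atz('top',*p,.01) for p in T];print(np.round(W,4));print(np.round([atz('scene',*p,.01) for p in S],4))
E
python3 m.py
```

```text
[[ 0.5276  0.2021  0.01  ]
 [ 0.434   0.1474  0.01  ]
 [ 0.5805 -0.1082  0.01  ]
 [ 0.6747 -0.0555  0.01  ]]
[[ 0.5305  0.2018  0.01  ]
 [ 0.4351  0.1477  0.01  ]
 [ 0.5829 -0.1077  0.01  ]
 [ 0.6787 -0.0548  0.01  ]]
```

```bash
cat >> m.py <<'E'
def res(q,cam):
    c,s=np.cos(q[2]),np.sin(q[2]);P=loc@np.array([[c,s],[-s,c]])+q[:2]
    P=np.c_[P,np.full(4,.01)]
    r=[]
    if 'top' in cam:r.append((proj('top',P)-T).ravel())
    if 'scene' in cam:r.append((proj('scene',P)-S).ravel())
    return np.concatenate(r)
for cam in (['top'],['scene'],['top','scene']):
    s=least_squares(res,[.5,.1,2.1],args=(cam,));print(cam,np.round(s.x,4),np.round(s.fun,2))
q=s.x;th=q[2]
def tolock(P):
    d=np.array(P[:2])-q[:2];c,s_=np.cos(th),np.sin(th);return np.array([c*d[0]+s_*d[1],-s_*d[0]+c*d[1]])*1000
def toworld(x,y,z=0):
    c,s_=np.cos(th),np.sin(th);return np.array([q[0]+(c*x-s_*y)/1e3,q[1]+(s_*x+c*y)/1e3,z/1e3])
if __name__=='__main__':
    for n,p,z in [('slotL up',(168,311),.034),('slotR up',(349,324),.034),('slotL lo',(167,345),.034),('slotR lo',(348,360),.034),('fintop',(264,244),.074),('tabtop',(621,134),.072),('tip',(364,272),.0255)]:
        print(n,np.round(tolock(atz('top',*f(p),z)),1))
    for n,p,z in [('fintop',(480,146),.074),('tabtop',(103,192),.072)]:
        print('scene',n,np.round(tolock(atz('scene',*g(p),z)),1))
    c=viewer.calibration('top');print(-cv2.Rodrigues(c['rvec'])[0].T@c['tvec'])
    # overlay candidate
    im=[cv2.imread('pics/topc.png'),cv2.imread('pics/scenec.png')]
E
python3 m.py
```

```text
[[ 0.5276  0.2021  0.01  ]
 [ 0.434   0.1474  0.01  ]
 [ 0.5805 -0.1082  0.01  ]
 [ 0.6747 -0.0555  0.01  ]]
[[ 0.5305  0.2018  0.01  ]
 [ 0.4351  0.1477  0.01  ]
 [ 0.5829 -0.1077  0.01  ]
 [ 0.6787 -0.0548  0.01  ]]
['top'] [0.527  0.0941 2.0905] [-0.94 -0.   -1.03  1.03  1.52 -0.27  0.52 -0.94]
['scene'] [0.5289 0.0944 2.0942] [ 1.37 -0.34  0.84 -0.35 -1.6   0.02 -0.52  0.06]
['top', 'scene'] [0.5278 0.0942 2.0923] [-0.97 -0.3  -0.98  0.68  1.42 -0.86  0.33 -1.46  1.31 -0.74  0.9  -0.72
 -1.49 -0.63 -0.52 -0.67]
slotL up [ 31.1 -28.2]
slotR up [-38.2  15.9]
slotL lo [ 38.8 -14.8]
slotR lo [-29.9  30. ]
fintop [-19.  -30.1]
tabtop [-180.6    1.6]
tip [-56.5  -2.2]
scene fintop [-13.6 -21.6]
scene tabtop [-179.5    0.7]
[0.46780335 0.09591547 0.81666526]
```

Call:
arm_command(deltas=[0, 0, 0, 0, 0, 0.165, 0, 0, 0, 0, 0, 0.165, 0, 0, 0, 0, 0, 0.165, 0, 0, 0, 0, 0, 0.165, 0, 0, 0, 0, 0, 0], claw=0, squeeze=20)

```text
t: 0.78
tool_pos: [0.2461, 0.6013, 0.2309]
eef_rot: [0.5, 0.866, -0.0, 0.0]
wrist_force: [-0.5, -0.3, 0.2]
finger_gap: 0.002
```

```bash
cat > tl.py <<'E'
import sys
sys.argv=sys.argv
import io,contextlib
with contextlib.redirect_stdout(io.StringIO()):
    from m import *
from scipy.spatial.transform import Rotation as Ro
def rep(target=None):
    o=get_obs();R=Ro.from_quat(o['eef_rot']).as_matrix()
    print('t',round(o['t'],2),'lock xy',np.round(tolock(o['tool_pos']),1),'z',round(o['tool_pos'][2]*1e3,1),'F',np.round(o['wrist_force'],1),'gap',round(o['finger_gap'],3),'toolx yaw-th deg',round(np.degrees(np.arctan2(R[1,0],R[0,0])-th),2),'tilt',np.round(R[:,2],4))
    if target is not None:
        d=toworld(*target)-o['tool_pos'];print('delta tool units',np.round(R.T@d*1000/60,3))
if __name__=='__main__':
    rep([float(a) for a in sys.argv[1:]] if len(sys.argv)>3 else None)
E
python3 tl.py -60 -27 180
```

```text
t 0.78 lock xy [580.   -8.5] z 230.9 F [-0.5 -0.3  0.2] gap 0.002 toolx yaw-th deg 0.13 tilt [ 1.e-04 -7.e-04 -1.e+00]
delta tool units [-10.667   0.285   0.856]
```

Call:
arm_command(deltas=[-0.8, 0, 0, 0, 0, 0, -0.8, 0, 0, 0, 0, 0, -0.8, 0.1, 0, 0, 0, 0, -0.8, 0.1, 0, 0, 0, 0, -0.8, 0.1, 0, 0, 0, 0])

```text
t: 1.4
tool_pos: [0.3825, 0.4011, 0.2314]
eef_rot: [0.499, 0.867, 0.0, 0.0]
wrist_force: [1.5, -0.9, 0.1]
finger_gap: -0.003
```

Call:
arm_command(deltas=[-0.8, 0, 0, 0, 0, 0, -0.8, 0, 0, 0, 0, 0, -0.8, 0, 0, 0, 0, 0, -0.8, 0, 0, 0, 0, 0, -0.8, 0, 0, 0, 0, 0])

```text
t: 2.02
tool_pos: [0.502, 0.193, 0.2314]
eef_rot: [0.499, 0.867, 0.0, 0.0]
wrist_force: [1.8, -0.2, -0.0]
finger_gap: -0.001
```

Call:
arm_command(deltas=[-0.8, 0, 0, 0, 0, 0, -0.8, 0, 0, 0, 0, 0, -0.8, 0, 0, 0, 0, 0, 0, 0, 0, 0, 0, 0])

```text
t: 2.52
tool_pos: [0.5745, 0.0646, 0.2314]
eef_rot: [0.502, 0.865, -0.001, 0.001]
wrist_force: [-0.3, 0.3, -0.1]
finger_gap: -0.003
```

```bash
python3 tl.py -60 -27 110
```

```text
t 2.52 lock xy [-49.  -25.8] z 231.4 F [-0.3  0.3 -0.1] gap -0.003 toolx yaw-th deg -0.16 tilt [ 0.0011 -0.0025 -1.    ]
delta tool units [-0.178  0.021  2.024]
```

Call:
arm_command(deltas=[-0.15, 0.02, 0.7, 0, 0, 0, 0, 0, 0.7, 0, 0, 0, 0, 0, 0.6, 0, 0, 0, 0, 0, 0, 0, 0, 0])

```text
t: 3.02
tool_pos: [0.576, 0.0632, 0.1089]
eef_rot: [0.499, 0.866, -0.002, -0.003]
wrist_force: [-0.5, 0.0, -0.1]
finger_gap: -0.002
```

```bash
python3 - <<'E'
from tl import *
rep([-57,-27,45])
for n in('wrist','scene'):
    cv2.imwrite(f"pics/{n}1.png",viewer.grab_frame(n)[:,:,::-1])
crop('pics/scene1.png','pics/scene1c.png',180,150,190,140,4)
E
```

```text
t 3.02 lock xy [-50.9 -26.4] z 108.9 F [-0.5  0.  -0.1] gap -0.002 toolx yaw-th deg 0.23 tilt [-6.1e-03 -4.0e-04 -1.0e+00]
delta tool units [-0.105  0.016  1.064]
```

View pics/wrist1.png

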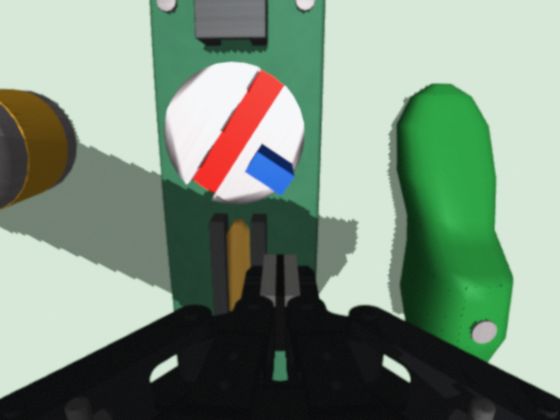

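View pics/scene1c.png

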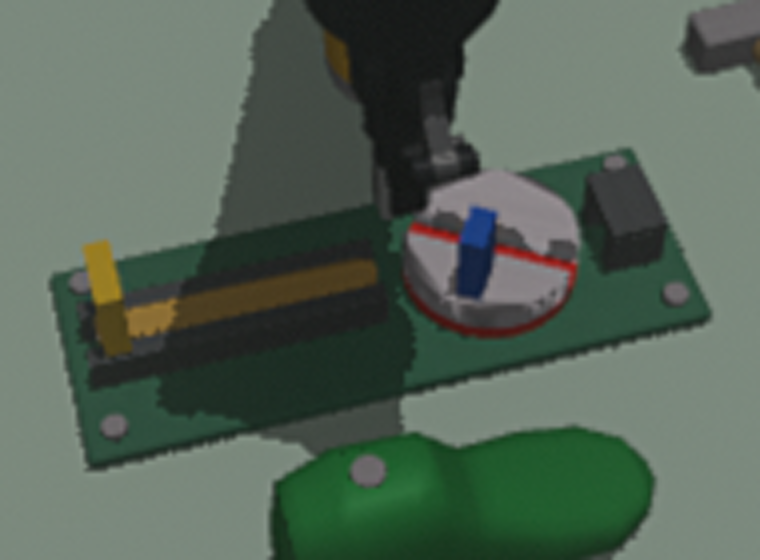

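```bash
python3 - <<'E'
from tl import *
for p,z in [((262,70),.034),((195,180),.034),((284,84),.034),((213,193),.034),((235,131),.034),((271,178),.074),((238,221),.0255),((232,40),.010),((152,100),.01),((324,100),.01)]:
    print(p,np.round(tolock(atz('wrist',*p,z)),1))
print(proj('wrist',[toworld(0,0,34),toworld(0,42,34),toworld(0,-42,34),toworld(42,0,34)]))
E
```

```text
(262, 70) [ 36.1 -18.3]
(195, 180) [-28.8  24.1]
(284, 84) [ 28.3 -31. ]
(213, 193) [-37.1  13.2]
(235, 131) [ 1.2 -1.8]
(271, 178) [-19.1 -24.2]
(238, 221) [-58.5  -0.9]
(232, 40) [56.2  1.6]
(152, 100) [19.8 55.4]
(324, 100) [ 19.4 -57.3]
[[232.09761015 133.05875076]
 [162.98820598 133.43052317]
 [302.11600351 133.16683391]
 [230.09221891  59.40380719]]
```

Call:
arm_command(deltas=[-0.1, 0.02, 0.4, 0, 0, 0, 0, 0, 0.4, 0, 0, 0, 0, 0, 0.26, 0, 0, 0, 0, 0, 0, 0, 0, 0])

```text
t: 3.62
tool_pos: [0.5827, 0.0581, 0.0479]
eef_rot: [0.5, 0.866, 0.0, -0.0]
wrist_force: [-0.6, -0.6, 0.5]
finger_gap: -0.002
```

```bash
python3 - <<'E'
from tl import *
rep([-17,-27,45])
for n in('wrist','scene'):
    cv2.imwrite(f"pics/{n}2.png",viewer.grab_frame(n)[:,:,::-1])
crop('pics/wrist2.png','pics/wrist2c.png',130,0,300,300,2)
E
```

```text
t 3.62 lock xy [-58.7 -29.7] z 47.9 F [-0.6 -0.6  0.5] gap -0.002 toolx yaw-th deg 0.07 tilt [-2.e-04  2.e-04 -1.e+00]
delta tool units [ 0.695 -0.043  0.048]
```

View pics/wrist2c.png

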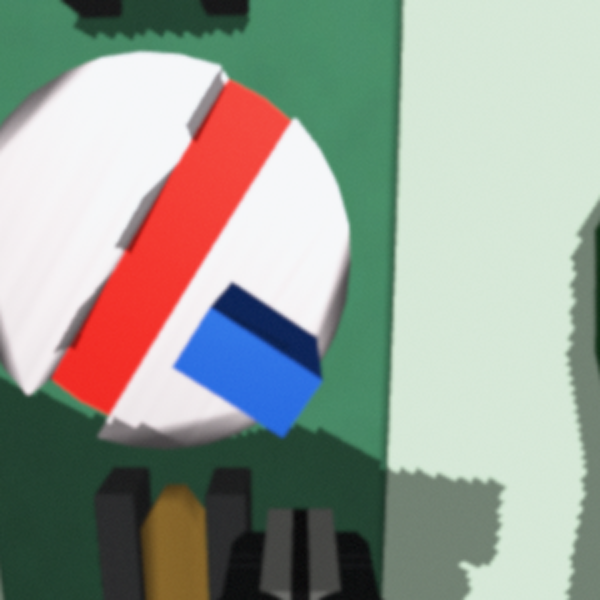

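Call:
arm_command(deltas=[0.15, -0.04, 0.03, 0, 0, 0, 0.15, 0, 0, 0, 0, 0, 0.12, 0, 0, 0, 0, 0, 0.08, 0, 0, 0, 0, 0, 0, 0, 0, 0, 0, 0])

```text
t: 4.35
tool_pos: [0.5674, 0.0829, 0.0467]
eef_rot: [0.501, 0.866, 0.001, 0.002]
wrist_force: [3.2, -1.1, 1.2]
finger_gap: -0.0
```

```bash
python3 - <<'E'
from tl import *
rep([-17,-27,45])
for n in('wrist',):
    cv2.imwrite(f"pics/{n}3.png",viewer.grab_frame(n)[:,:,::-1])
crop('pics/wrist3.png','pics/wrist3c.png',130,0,300,300,2)
E
```

```text
t 4.35 lock xy [-29.5 -28.7] z 46.7 F [ 3.2 -1.1  1.2] gap -0.0 toolx yaw-th deg 0.05 tilt [ 3.7e-03 -1.0e-04 -1.0e+00]
delta tool units [ 0.209 -0.028  0.027]
```

View pics/wrist3c.png

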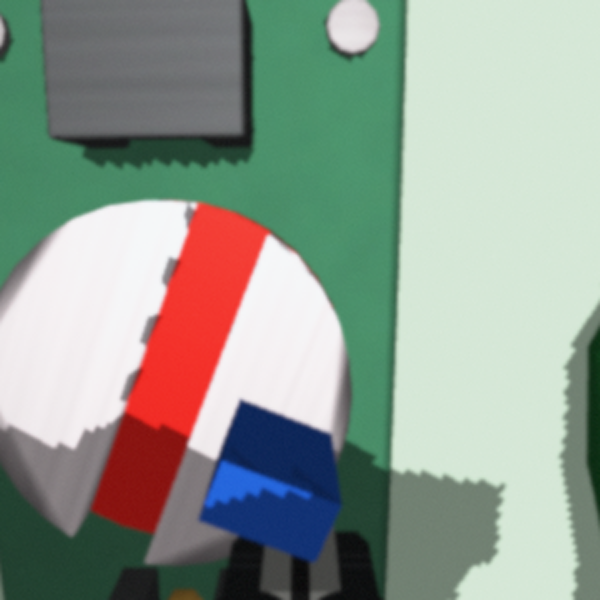

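Call:
arm_command(deltas=[0.07, 0, 0, 0, 0, 0, 0.06, 0, 0, 0, 0, 0, 0.05, 0, 0, 0, 0, 0, 0, 0, 0, 0, 0, 0])

```text
t: 4.9
tool_pos: [0.5593, 0.0925, 0.0456]
eef_rot: [0.5, 0.866, -0.0, -0.001]
wrist_force: [-0.2, -0.1, 0.1]
finger_gap: -0.004
```

```bash
python3 - <<'E'
from tl import *
rep([-17,-27,45])
for n in('wrist',):
    cv2.imwrite(f"pics/{n}4.png",viewer.grab_frame(n)[:,:,::-1])
crop('pics/wrist4.png','pics/wrist4c.png',130,0,300,300,2)
E
```

```text
t 4.9 lock xy [-17.2 -26.5] z 45.6 F [-0.2 -0.1  0.1] gap -0.004 toolx yaw-th deg 0.07 tilt [-1.8e-03  3.0e-04 -1.0e+00]
delta tool units [0.003 0.008 0.011]
```

View pics/wrist4c.png

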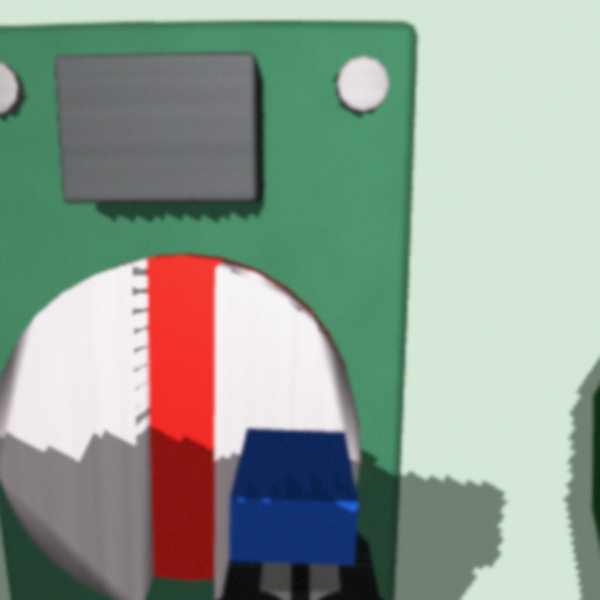

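```bash
python3 - <<'E'
from tl import *
k=lambda a,b:((a+.5)/2-.5+130,(b+.5)/2-.5)
def ang(a,b,z):
    A=tolock(atz('wrist',*k(*a),z));B=tolock(atz('wrist',*k(*b),z));d=A-B
    print(np.round(A,1),np.round(B,1),round(np.arctan2(d[1],d[0]),3))
ang((216,266),(216,560),.034);ang((216,266),(216,450),.034);ang((148,262),(153,575),.018)
ang((413,40),(390,580),.010);ang((254,60),(262,200),.040);ang((56,60),(64,200),.040)
E
```

```text
[41.3 -8.4] [-26.9  -6.3] -0.031
[41.3 -8.4] [ 0.6 -7.2] -0.03
[40.9  9.2] [-39.9  12.6] -0.042
[ 90.4 -51.5] [-45.6 -50.8] -0.005
[ 80.5 -17.3] [ 54.6 -18.5] 0.049
[81.2 20.7] [55.  20.9] -0.008
```

Call:
arm_command(deltas=[-0.1, 0, 0, 0, 0, 0, -0.4, 0, -0.3, 0, 0, 0, -0.5, 0, -0.6, 0, 0, 0, -0.6, -0.2, -0.3, 0, 0, 0, -0.7, -0.25, 0, 0, 0, 0])

```text
t: 5.58
tool_pos: [0.6068, -0.0418, 0.1194]
eef_rot: [0.5, 0.866, 0.001, 0.001]
wrist_force: [-0.2, -0.2, -0.4]
finger_gap: 0.003
```

Call:
arm_command(deltas=[-0.6, 0, 0, 0, 0, 0, -0.5, 0, 0, 0, 0, 0, 0, 0, 0, 0, 0, 0])

```text
t: 5.95
tool_pos: [0.6385, -0.102, 0.1177]
eef_rot: [0.502, 0.865, -0.001, 0.0]
wrist_force: [-0.6, -0.0, 0.4]
finger_gap: 0.004
```

```bash
python3 - <<'E'
from tl import *
rep([-217,0,46])
for n in('wrist','top'):
    cv2.imwrite(f"pics/{n}5.png",viewer.grab_frame(n)[:,:,::-1])
E
```

```text
t 5.95 lock xy [-225.3    1.7] z 117.7 F [-0.6 -0.   0.4] gap 0.004 toolx yaw-th deg -0.21 tilt [-4.0e-04 -1.7e-03 -1.0e+00]
delta tool units [0.139 0.029 1.194]
```

View pics/wrist5.png

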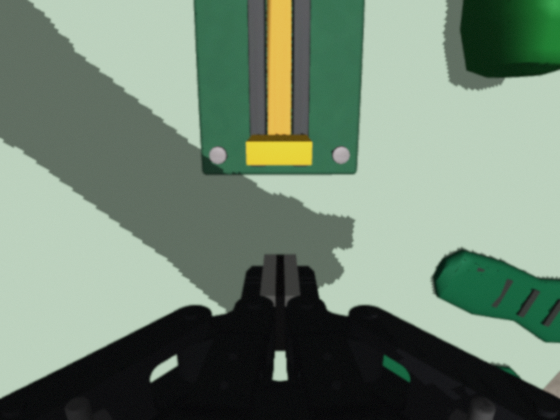

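Call:
arm_command(deltas=[0, 0, 0.4, 0, 0, 0, 0, 0, 0.4, 0, 0, 0, 0, 0, 0.38, 0, 0, 0, 0, 0, 0, 0, 0, 0])

```text
t: 6.55
tool_pos: [0.6368, -0.0971, 0.0451]
eef_rot: [0.5, 0.866, -0.001, -0.002]
wrist_force: [0.2, 0.5, 0.7]
finger_gap: 0.001
```

Call:
arm_command(deltas=[0.2, 0.01, 0, 0, 0, 0, 0.2, 0, 0, 0, 0, 0, 0.2, 0, 0, 0, 0, 0, 0.2, 0, 0, 0, 0, 0, 0.2, 0, 0, 0, 0, 0])

```text
t: 7.18
tool_pos: [0.6099, -0.0456, 0.0479]
eef_rot: [0.501, 0.866, 0.0, 0.001]
wrist_force: [2.0, -2.5, 2.3]
finger_gap: 0.003
```

```bash
python3 - <<'E'
from tl import *
rep([-79,0,46])
for n in('wrist','scene'):
    cv2.imwrite(f"pics/{n}6.png",viewer.grab_frame(n)[:,:,::-1])
crop('pics/scene6.png','pics/scene6c.png',180,150,190,140,4)
E
```

```text
t 7.17 lock xy [-162.1   -1.6] z 47.9 F [ 2.  -2.5  2.3] gap 0.003 toolx yaw-th deg 0.03 tilt [ 2.3e-03 -4.0e-04 -1.0e+00]
delta tool units [ 1.385 -0.025  0.03 ]
```

View pics/wrist6.png

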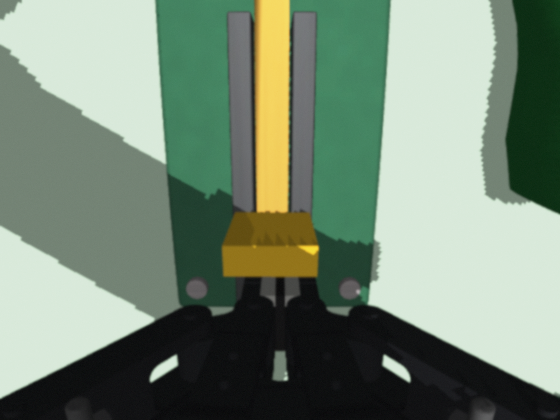

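View pics/scene6c.png

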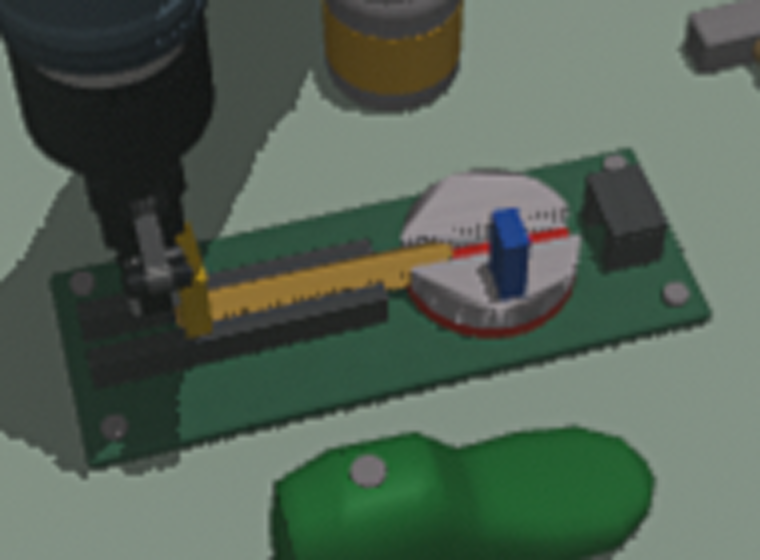

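The nose has entered the slot, so I'll keep pushing.

Call:
arm_command(deltas=[0.2, -0.02, 0.02, 0, 0, 0, 0.2, 0, 0, 0, 0, 0, 0.2, 0, 0, 0, 0, 0, 0.2, 0, 0, 0, 0, 0, 0.2, 0, 0, 0, 0, 0])

```text
t: 7.9
tool_pos: [0.5778, 0.0061, 0.0459]
eef_rot: [0.501, 0.866, -0.0, 0.0]
wrist_force: [2.1, -2.9, 2.1]
finger_gap: 0.0
```

```bash
python3 tl.py -79 0 46
```

```text
t 7.9 lock xy [-101.3    0.5] z 45.9 F [ 2.1 -2.9  2.1] gap 0.0 toolx yaw-th deg 0.04 tilt [-0. -0. -1.]
delta tool units [ 0.372  0.009 -0.001]
```

Call:
arm_command(deltas=[0.12, 0, 0, 0, 0, 0, 0.1, 0, 0, 0, 0, 0, 0.07, 0, 0, 0, 0, 0, 0.04, 0, 0, 0, 0, 0, 0, 0, 0, 0, 0, 0])

```text
t: 8.52
tool_pos: [0.568, 0.0228, 0.0458]
eef_rot: [0.501, 0.866, -0.0, -0.0]
wrist_force: [2.1, -0.9, 0.7]
finger_gap: -0.002
```

Call:
arm_command(deltas=[0.03, 0, 0, 0, 0, 0, 0.03, 0, 0, 0, 0, 0, 0, 0, 0, 0, 0, 0])

```text
t: 8.9
tool_pos: [0.5663, 0.0258, 0.0458]
eef_rot: [0.501, 0.866, -0.0, -0.0]
wrist_force: [1.2, -1.7, -0.6]
finger_gap: -0.002
```

```bash
python3 tl.py -79 0 46
```

```text
t 8.9 lock xy [-78.5   0.7] z 45.8 F [ 1.2 -1.7 -0.6] gap -0.002 toolx yaw-th deg 0.04 tilt [-5.e-04  1.e-04 -1.e+00]
delta tool units [-0.008  0.012 -0.004]
```

Call:
arm_command(deltas=[0.03, 0, 0, 0, 0, 0, 0.03, 0, 0, 0, 0, 0, 0, 0, 0, 0, 0, 0])

```text
t: 9.28
tool_pos: [0.566, 0.0263, 0.0459]
eef_rot: [0.501, 0.865, -0.001, 0.002]
wrist_force: [6.2, -7.1, -5.9]
finger_gap: -0.001
```

```bash
python3 tl.py -79 0 46
```

```text
t 9.28 lock xy [-77.9   0.7] z 45.9 F [ 6.2 -7.1 -5.9] gap -0.001 toolx yaw-th deg -0.06 tilt [ 0.0027 -0.0029 -1.    ]
delta tool units [-0.018  0.012 -0.002]
```

Call:
arm_command(deltas=[0.04, 0, 0, 0, 0, 0, 0, 0, 0, 0, 0, 0])

```text
t: 9.52
tool_pos: [0.5659, 0.0263, 0.046]
eef_rot: [0.502, 0.865, -0.001, 0.003]
wrist_force: [9.5, -11.3, -8.0]
finger_gap: -0.001
```

```bash
python3 - <<'E'
from tl import *
rep()
for n in('wrist','scene'):
    cv2.imwrite(f"pics/{n}7.png",viewer.grab_frame(n)[:,:,::-1])
crop('pics/scene7.png','pics/scene7c.png',180,150,190,140,4)
E
```

```text
t 9.53 lock xy [-77.9   0.7] z 46.0 F [  9.5 -11.3  -8. ] gap -0.001 toolx yaw-th deg -0.15 tilt [ 0.0051 -0.0051 -1.    ]
```

View pics/wrist7.png

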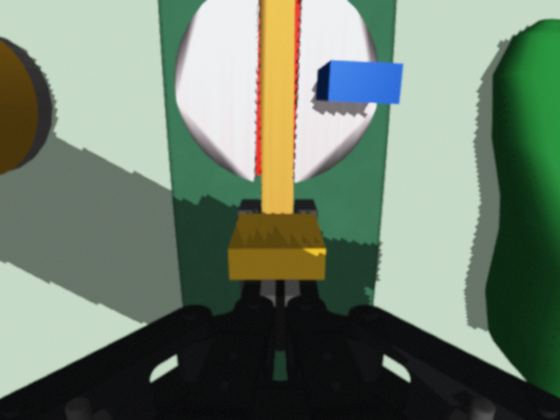

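View pics/scene7c.png

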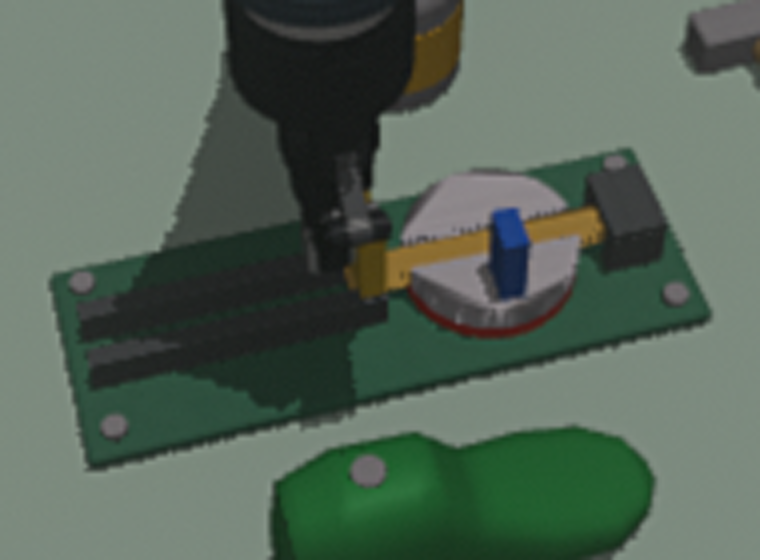

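Call:
arm_command(deltas=[-0.15, 0, 0, 0, 0, 0, -0.3, 0, 0, 0, 0, 0, -0.4, 0, -0.4, 0, 0, 0, -0.4, 0, -0.7, 0, 0, 0, -0.5, 0, -0.8, 0, 0, 0])

```text
t: 10.25
tool_pos: [0.6154, -0.0605, 0.1605]
eef_rot: [0.5, 0.866, -0.0, -0.001]
wrist_force: [0.9, 0.2, -0.5]
finger_gap: 0.003
```

Call:
arm_command(deltas=[-0.6, 0, -0.7, 0, 0, 0, -0.7, 0, -0.5, 0, 0, 0, -0.6, 0, 0, 0, 0, 0, 0, 0, 0, 0, 0, 0])

```text
t: 10.75
tool_pos: [0.6727, -0.1631, 0.232]
eef_rot: [0.503, 0.865, -0.001, 0.0]
wrist_force: [-0.2, 1.0, -0.1]
finger_gap: -0.002
```

```bash
python3 - <<'E'
from tl import *
rep()
for n in('scene','top'):
    cv2.imwrite(f"pics/{n}8.png",viewer.grab_frame(n)[:,:,::-1])
crop('pics/top8.png','pics/top8c.png',225,165,190,145,4)
E
```

```text
t 10.75 lock xy [-295.3    2.6] z 232.0 F [-0.2  1.  -0.1] gap -0.002 toolx yaw-th deg -0.21 tilt [-2.0e-04 -1.8e-03 -1.0e+00]
```

View pics/scene8.png

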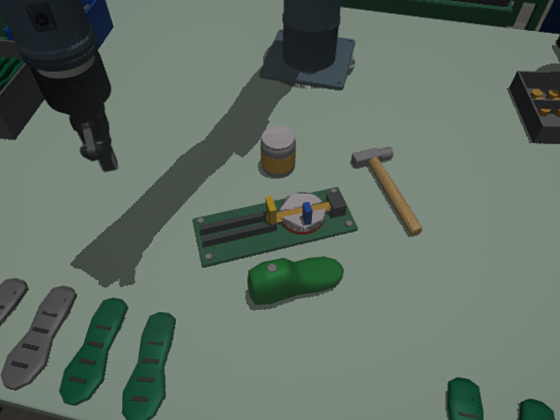

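View pics/top8c.png

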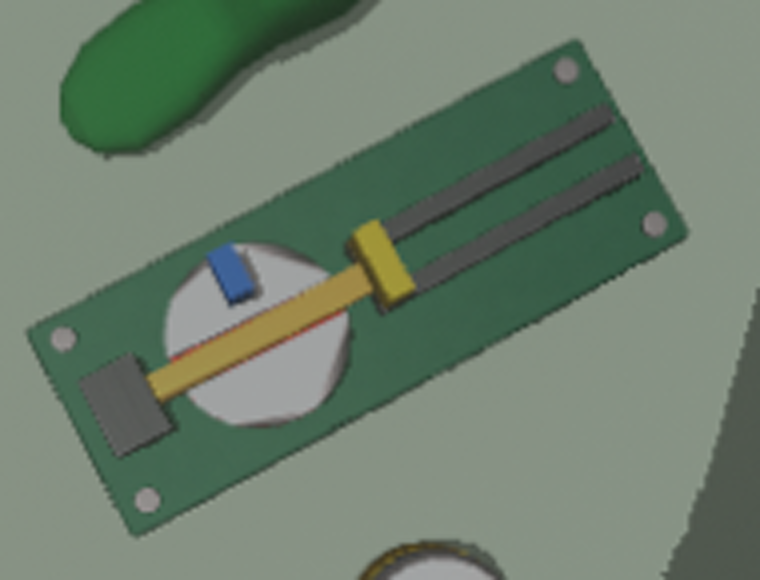

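The bar runs through the disc into the keeper, and the last, tin and hammer look unmoved. I'll check the tab position, then hand in.

```bash
python3 - <<'E'
from tl import *
print(tolock(atz('top',*f((387,257)),.072)))
a,b=cv2.imread('pics/scene0.png').astype(int),cv2.imread('pics/scene8.png').astype(int)
for n,(x,y,w,h) in dict(last=(245,255,100,52),tin=(258,125,40,50),hammer=(350,145,75,92)).items(): print(n,abs(a-b)[y:y+h,x:x+w].mean())
from station import order
print(order.finish_job())
E
```

```text
[-6.33048229e+01  3.04231088e-03]
last 4.887884615384616
tin 6.987333333333333
hammer 7.382995169082125
the job is handed in; nothing more can be done
None
```

The spindle is locked and the job is handed in. The bar is through the disc and against its stop in the keeper, and the arm is clear. It took about 11 s of the 54 s.

**What I did:** With the fingers shut, I pushed the fin's side face and turned the disc from about 2.56 rad to about 3.11 rad. I then pushed the yellow tab from behind until it would go no further.

**Last checks:**
- **Bar home:** the tool stopped at 78 mm behind the disc's axis while the push force rose from about 2 N to about 17 N. Home was predicted at 79 mm.
- **Tab position:** in the final top view the tab is at x = -63.3 mm. Home is -62 mm, so that agrees within the 2 mm or so that the camera measures to.
- **Last, tin and hammer:** they look unmoved in the pictures. My before-and-after pixel comparison settled nothing: it gave small differences of 5 to 7 grey levels. I put these down to lighting and did not look further.
- **Arm clear:** it stopped about 0.23 m above the table, behind the lock, with no contact force.

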